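# Seat the sprung-up pan in the watercolour tin and shut the lid

### The arm

A 7-joint arm with a two-finger parallel gripper is mounted at the origin on a cart in front of the work surface, level with it; the furniture and walls round the work are solid. World frame = base frame: x ahead of the robot, y to its left, z up, the work surface at z = 0. Lengths are in m, angles in degrees, forces in N, time in s.
With the tool pointing down it reaches from about 0.425 to 0.875 m from the base axis. Payload 4.7 kg.
Tool frame: the origin (TCP) lies on the mounting face of the last link; the fingertips stand 182 mm ahead of it and the grasp point (between the pads) lies 164 mm ahead of it; z points along the fingers, y is the line along which they close (so a half turn about z gives the same grasp; the last joint's range is limited). The gripper opens to 87 mm and grips with 3 to 60 N. Pads are 19 mm wide; open, the fingers measure 117 mm over their backs; the gripper's body (75 mm by 190 mm) begins 51 mm behind the grasp point.
Start: joints at [-66.285, 18.392, -4.016, 83.108, 1.295, 78.541, -3.26], TCP at [0.253, 0.599, 0.405] pointing down, gripper open.
Joint ranges: [-163.93, 163.93], [-17.29, 119.83], [-79.2, 71.16], [3.27, 140.29], [-89.18, 269.18], [5.43, 117.66], [-154.24, 154.24]. Speed limits (degrees/s): [147.25, 147.25, 180, 180, 180, 180, 180].

### API

Orientations are given as [roll, pitch, yaw] about the fixed x, y, z axes, in that order (R = Rz(yaw) Ry(pitch) Rx(roll)).
In Python, from cell import env gives the robot as it stands.
- The arm moves only by the tool servo_tool, never from a script. Its argument "plan" is a list of rows, each an object with "xyz": the shift along the tool's x, y, z in cm, a list of three; "twist": the turn, a rotation vector about the tool's x, y, z in degrees, a list of three; "jaw": the closure, from 0 (fully open) to 1 (shut). In form: [{"xyz": [x, y, z], "twist": [wx, wy, wz], "jaw": jaw}, ...]. A call has 1 to 10 rows; each row is the pose to reach, as a shift and turn from the pose commanded when the call began, along the tool's axes at that moment; what a row does not reach only later rows make up. A row lasts 1/12 s, in which the tool goes at most 41.7 mm and 7.16 degrees, less where a joint would pass 70% of its speed; a pose out of reach is approached as far as the arm can. A call with a gripper value outside its range is refused whole. The fingers move at their own pace and stop on an object; "newtons" is the grip in N (left out, the last holds). Time passes only in rows, so rows that repeat a pose let the fingers close. It gives the time, the measured TCP pose, the force, the opening and the grip force at its end, in the units of the state.
- env.get_obs(): the state, without advancing time (a new reading comes with each control period).
- env.read_camera(name): name is "scene" or "top"; returns a dict with "img" (384x512x3 uint8, red, green, blue), "camera_matrix" (3x3 intrinsics, pixels), "R" (3x3) and "t" (3): a world point X has camera coordinates R X + t. Camera axes: x right, y down, z forward; pixel columns grow to the right and rows downward; lengths in m; the calibration is good to about 2 mm. A picture is of the moment at which its call begins. There is no depth.
- env.sign_off(): hands the job in; it is judged then, once.
The state is a dict: "time_s": time; "qpos": joint angles; "joint_velocities": joint speeds; "effort": joint torques, N m; "tool_pos": TCP position; "tool_rot": TCP orientation; "force": force on the tool from outside, world axes, zero at the start; "wrist_torque": the same for the moment, N m; "grip_width": finger opening in m; "grasp_force": force on a finger pad.
Only numpy, scipy, OpenCV 4.12 (cv2) and the standard library are available. Lean on these libraries where they do the work, as an engineer would, in place of code of your own. Each camera call takes 0.05 s, during which the arm holds its last target. There are 200 camera calls.

### The job

The new red pan in the open watercolour tin in front of you has sprung up at its front edge and would catch the lid. With the fingertips press it down slowly and lightly until it sits flat in its place, leaving the other paint pans alone; only then swing the lid over with the outside of the fingers and push it fully shut. Do not lift the tin or shove it along, leave everything around it where it is, and take the hand away at the end.

Things in the scene. Friction and masses are not known exactly. Their poses are not given: they have to be found in the camera images.
- paint_tin: open black watercolour tin in front of the robot, loose, about 0.4 kg, 93 (x) x 208 (y) mm. Origin: centre of its underside; x points to its hinge side (away from the robot), y along its length to the left, z up. The tray has a wall all round, 16 high, and two rows of six pans, each 30 (x) x 28 (y), spaced 31.5 along y; seated pan tops lie 8.5 above the underside.
- seated_pans: the eleven other paint pans, seated in the tray and part of the tin (same origin and axes). Pan centres in mm: front row x -22, back row x +11; y +79, +47, +16, -16, -47, -79; the place at x -22, y -16 is the red pan's.
- red_pan (a joint): tilt of the red pan, rad: 0 seated flat, on a firm stop, 0.5 to 0.6 at the start. White plastic cup 29 (x) x 27 (y) x 7.5 mm filled with red paint; its rear top edge is caught under a clip (tin frame x -8, z 10) and is its hinge, along the tin's y; its front edge, towards the robot, stands 14 to 17 up. Steady friction (about 3 N near the front edge), it stays where it is left.
- red_pan_front (a point): point on the red pan's top face, 3 mm inside the middle of its raised front edge; moves with the pan. Seated: tin frame x -34, y -16, z 10 (1.5 above the other pans).
- red_pan_top (a point): centre of the red pan's top face; moves with the pan. Seated: tin frame x -22, y -16, z 10 mm.
- paint_tin_lid (a joint): angle of the tin's black lid, rad: 0 shut, 1.57 upright, 1.75 to 2.0 at the start (leaning away from the robot), stop at 2.06. The hinge has friction and the lid stays at any angle; 1 N at its free edge moves it.
- lid_hinge (a point): middle of the lid's hinge line, at the tin's rear edge: tin frame x +45, z 16 mm; the line runs along the tin's y axis.
- lid_edge (a point): middle of the lid's free edge on its outer face, 91 mm from the hinge line; moves with the lid. The outer face is 8 outside the hinge line (so it is the top, 24 high, when shut); the lid is 208 long, cream coloured and hollow inside.
- green_tube: squeezed white paint tube with a green cap, 38 x 112 x 25 mm, lying beside the tin; loose, to be left alone. Origin: centre of its underside.
- ochre_tube: squeezed white paint tube with an ochre cap, 38 x 112 x 25 mm, lying beside the tin; loose, to be left alone. Origin: centre of its underside.
- eraser: eraser in a blue card sleeve, 21 x 45 x 13 mm, lying in front of the tin; loose, to be left alone. Origin: centre of its underside.
- gold_marker: gold paint marker, 15 x 130 x 15 mm, lying in front of the tin; loose, to be left alone. Origin: centre of its underside.
- orange_glue_stick: orange and white glue stick, 92 long, 26 mm thick, lying to the right of the tin; loose, to be left alone. Origin: centre of its underside.
- water_pot: clear open pot with a blue foot, 121 wide, 95 mm tall, standing behind and to the left of the tin; loose, to be left alone. Origin: centre of its underside.
- yoghurt_pot: closed yoghurt pot with red and blue print, 72 wide, 71 mm tall, standing behind and to the right of the tin; loose, to be left alone. Origin: centre of its underside.

How it is judged:
By the outcome, as a careful person would: the job done as asked, in the order asked, and still so for the second after the job is handed in, with the robot touching nothing.
It also fails if it takes over 42 s, if anything falls off the work surface, if the arm or the gripper's body presses on something with over 40 N, if the wrist force passes 120 N, or if a joint passes its speed limit or range.

## Working session

There is one attempt and no reset: what is moved stays moved. The work goes in short steps, Python scripts to look and compute and a tool call to move; the robot and the scene stay as the last step left them, time stands still between calls to the robot, and variables do not carry over. Pictures are saved under pics/ and viewed, at most 10 in all, crops included, and the job is handed in when it is done.

Besides the shell and the picture viewer there is one more tool, called after "Request:" as name(argument=value, ...) on one line, values as JSON. servo_tool: Moves the arm, as the interface text tells. Its arguments: {"type":"object","properties":{"plan":{"type":"array","items":{"type":"object","properties":{"xyz":{"type":"array","items":{"type":"number"}},"twist":{"type":"array","items":{"type":"number"}},"jaw":{"type":"number"}}}},"newtons":{"type":"number"}},"required":["plan"]}

```bash
ls; mkdir -p pics; python3 - <<'E'
from cell import env
import cv2
o=env.get_obs();print({k:o[k] for k in('time_s','tool_pos','tool_rot','force','grip_width')})
for n in('top','scene'):
    c=env.read_camera(n);cv2.imwrite(f'pics/{n}0.png',c['img'][:,:,::-1])
    print(n,c['camera_matrix'].tolist(),c['R'].tolist(),c['t'].tolist())
E
```

```text
pics
{'time_s': 0.0, 'tool_pos': array([0.25298323, 0.59852822, 0.40365591]), 'tool_rot': array([-1.79889930e+02,  6.90969075e-03,  1.57091890e+02]), 'force': array([ 0.7393163 , -0.16257467,  0.52109432]), 'grip_width': 0.08715374552800265}
top [[377.77060290180737, 0.0, 260.36656658448777], [0.0, 377.77060290180737, 193.47901885931438], [0.0, 0.0, 1.0]] [[-0.008069976298477246, -0.9998678037790388, 0.014115610104546348], [-0.9900909930686375, 0.006010404897618425, -0.14029861181539163], [0.14019522433699833, -0.015107944898239448, -0.9900086106060141]] [0.017252952260334218, 0.5498654709912881, 0.8455479441951941]
scene [[417.76258786117126, 0.0, 257.74330589757125], [0.0, 417.76258786117126, 186.45130951647712], [0.0, 0.0, 1.0]] [[0.8202899892860704, -0.5718224285881682, -0.011976795923270587], [-0.44679798095728257, -0.6275860054660801, -0.6375793048363669], [0.3570656769973195, 0.5283511293700984, -0.770291624259142]] [-0.45589080894643813, 0.3051097720777361, 0.8108431131125781]
```

View pics/top0.png

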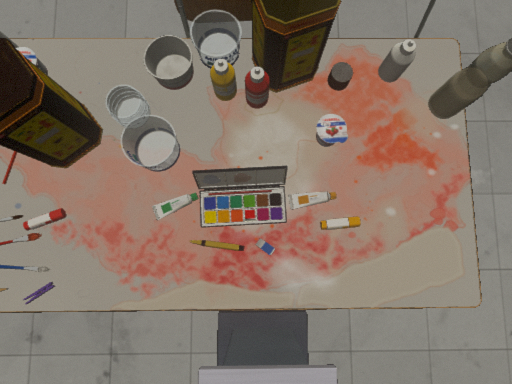

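View pics/scene0.png

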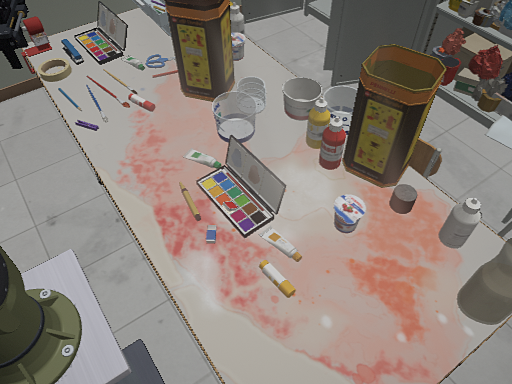

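```bash
python3 - <<'E'
import cv2
a=cv2.imread('pics/top0.png')[155:255,180:310];b=cv2.imread('pics/scene0.png')[130:240,185:290]
a=cv2.resize(a,None,fx=6,fy=6,interpolation=cv2.INTER_CUBIC)
b=cv2.resize(b,None,fx=5,fy=5,interpolation=cv2.INTER_CUBIC)
cv2.imwrite('pics/a.png',a);cv2.imwrite('pics/b.png',b)
E
```

```text
(no output)
```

View pics/a.png

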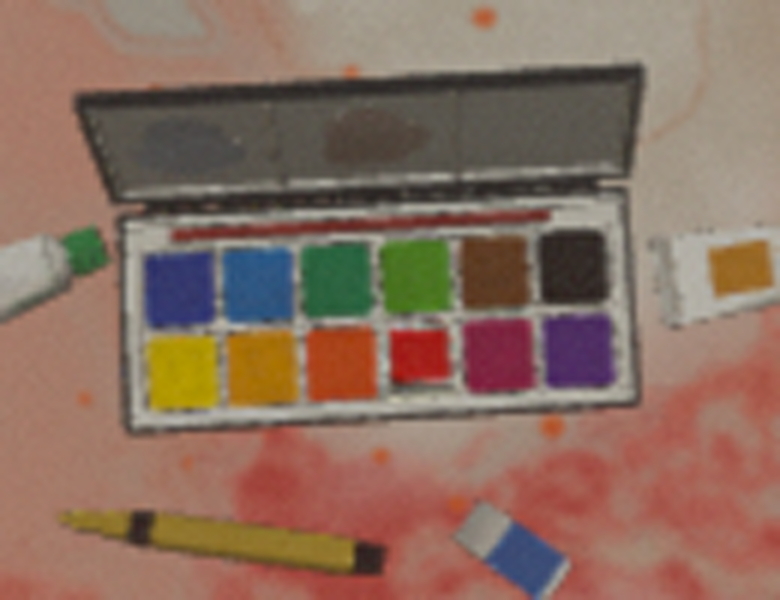

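View pics/b.png

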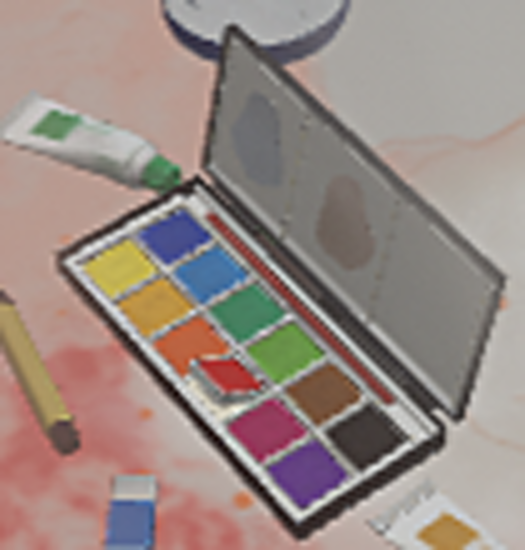

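```bash
cat > h.py <<'E'
import numpy as np
from cell import env
from scipy.optimize import least_squares
def proj(c,X):
    p=(np.asarray(X)@np.array(c['R']).T+c['t'])@np.array(c['camera_matrix']).T
    return p[:,:2]/p[:,2:]
def T(p,P):
    c,s=np.cos(p[2]),np.sin(p[2]);P=np.asarray(P)/1000
    return np.c_[p[0]+c*P[:,0]-s*P[:,1],p[1]+s*P[:,0]+c*P[:,1],P[:,2]]
def lid(a,r,h,y): # r along lid from hinge, h outside
    return [45-r*np.cos(a)+h*np.sin(a),y,16+r*np.sin(a)+h*np.cos(a)]
E
python3 - <<'E'
from h import *
top=env.read_camera('top');sc=env.read_camera('scene')
ys=[79,47,16,-16,-47,-79]
P=[[11,y,8.5] for y in ys]+[[-22,y,8.5] for y in ys if y!=-16]
a=np.array([(180,289),(259,284),(338,279),(416,274),(494,271),(573,267),(182,371),(261,367),(341,363),(499,355),(578,351)])/6+[180-.4,155-.4]
b=np.array([(174,237),(210,274),(248,313),(286,350),(325,391),(368,436),(120,267),(154,305),(191,345),(267,429),(307,474)])/5+[185-.4,130-.4]
for sel in('top','scene','both'):
    f=lambda p:np.r_[(proj(top,T(p,P))-a).ravel()*(sel!='scene'),(proj(sc,T(p,P))-b).ravel()*(sel!='top')]
    s=least_squares(f,[.6,0,0],x_scale=[.1,.1,.1]);p=s.x
    print(sel,p[:2],np.degrees(p[2]),abs(s.fun).max())
la=np.array([(78,97),(641,68)])/6+[179.6,154.6];lb=np.array([(232,28),(503,283)])/5+[184.6,129.6]
for h in(0,4,8):
  g=lambda q:np.r_[(proj(top,T(p,[lid(q[0],91,h,y) for y in(104,-104)]))-la).ravel(),(proj(sc,T(p,[lid(q[0],91,h,y) for y in(104,-104)]))-lb).ravel()]
  s=least_squares(g,[1.9]);print(h,s.x,s.fun.round(1))
np.save('p.npy',p)
d=np.array([[-45,0,0],[-34,-16,25],lid(1.9,91,8,0)])
print(T(p,d))
# pan front edge angle: crop top front edge (390-450,381) 
for th in(.5,.55,.6):
  c_,s_=np.cos(th),np.sin(th)
  q=[[-8-29*c_,y,10+29*s_] for y in(-2.5,-29.5)]
  print(th,((proj(top,T(p,q))-[179.6,154.6])*6).round(),((proj(sc,T(p,q))-[184.6,129.6])*5).round())
E
```

```text
top [0.52528094 0.05594745] 2.6688481434352873 0.34819672999634577
scene [0.525465   0.05746329] 3.0441339189109646 0.7064677380367357
both [0.5253007 0.0565524] 2.8462787612761504 0.7732733151994182
0 [1.8602115] [-1.   0.3  0.2  0.1 -0.1 -0.6  0.2 -0.6]
4 [1.81575587] [-1.   0.3  0.2  0.1 -0.1 -0.6  0.2 -0.6]
8 [1.77042165] [-1.   0.3  0.2  0.1 -0.1 -0.7  0.2 -0.7]
[[0.48035622 0.05431786 0.        ]
 [0.49213715 0.03888382 0.025     ]
 [0.60718931 0.06062373 0.09952699]]
0.5 [[386. 385.]
 [455. 381.]] [[193. 362.]
 [225. 398.]]
0.55 [[386. 383.]
 [454. 379.]] [[194. 360.]
 [226. 396.]]
0.6 [[385. 381.]
 [454. 377.]] [[195. 357.]
 [228. 393.]]
```

Request:
servo_tool(plan=[{"xyz": [-2, -2, 1], "twist": [0, 0, -2], "jaw": 1}, {"xyz": [-5, -5, 2], "twist": [0, 0, -5], "jaw": 1}, {"xyz": [-8, -7.5, 3], "twist": [0, 0, -10], "jaw": 1}, {"xyz": [-11, -10, 4], "twist": [0, 0, -15], "jaw": 1}, {"xyz": [-14, -13, 5], "twist": [0, 0, -20], "jaw": 1}, {"xyz": [-17, -16, 6], "twist": [0, 0, -25.8], "jaw": 1}, {"xyz": [-20, -19, 6], "twist": [0, 0, -25.8], "jaw": 1}, {"xyz": [-23, -22, 6], "twist": [0, 0, -25.8], "jaw": 1}, {"xyz": [-26, -25, 6], "twist": [0, 0, -25.8], "jaw": 1}, {"xyz": [-28, -27, 6], "twist": [0, 0, -25.8], "jaw": 1}], newtons=10)

```text
time_s: 1.03
tool_pos: [0.4066, 0.2378, 0.3447]
tool_rot: [-180.0, 0.0, -177.2]
force: [1.3, -0.0, 0.1]
grip_width: 0.0278
grasp_force: 0.0
```

```bash
cat >> h.py <<'E'
from scipy.spatial.transform import Rotation as Ro
def go(tin): # tip-centre target in tin mm, tool down with y along tin y -> tool shift cm, twist deg
    p=np.load('p.npy');o=env.get_obs();R=Ro.from_euler('xyz',o['tool_rot'],degrees=True)
    G=Ro.from_euler('xyz',[180,0,180+np.degrees(p[2])],degrees=True)
    tgt=T(p,[tin])[0]+[0,0,.182]
    print('t',round(o['time_s'],2),'tcp',o['tool_pos'].round(4),'F',o['force'].round(2),
     'shift cm',(R.inv().apply(tgt-o['tool_pos'])*100).round(2),'twist',np.degrees((R.inv()*G).as_rotvec()).round(2))
def where():
    p=np.load('p.npy');o=env.get_obs();R=Ro.from_euler('xyz',o['tool_rot'],degrees=True)
    t=o['tool_pos']+R.apply([0,0,.182]);d=t[:2]-p[:2];c,s=np.cos(p[2]),np.sin(p[2])
    print('tip in tin mm',(np.r_[c*d[0]+s*d[1],-s*d[0]+c*d[1],t[2]]*1000).round(1))
E
python3 -c "
from h import *
go([-30,-16,60])"
```

```text
t 1.03 tcp [0.4066 0.2378 0.3447] F [ 1.28 -0.02  0.1 ] shift cm [ -7.98 -20.28  10.28] twist [-0.02  0.01 -0.07]
```

Request:
servo_tool(plan=[{"xyz": [-1.2, -3, 1]}, {"xyz": [-2.4, -6, 2]}, {"xyz": [-3.6, -9, 3]}, {"xyz": [-4.8, -12, 4.5]}, {"xyz": [-6, -15, 6]}, {"xyz": [-7, -18, 7.5]}, {"xyz": [-8, -20.3, 9]}, {"xyz": [-8, -20.3, 10]}, {"xyz": [-8, -20.3, 10.3]}, {"xyz": [-8, -20.3, 10.3]}])

```text
validation failed for argument at $.pl...
```

```bash
python3 - <<'E'
from h import *
import cv2
go([-30,-16,30]);where()
t=env.read_camera('top');s=env.read_camera('scene')
a=cv2.resize(t['img'][165:245,200:300,::-1],None,fx=4,fy=4,interpolation=cv2.INTER_CUBIC)
b=cv2.resize(s['img'][120:240,175:275,::-1],(400,480),interpolation=cv2.INTER_CUBIC)
a=np.vstack([a,np.zeros((160,400,3),np.uint8)])
cv2.imwrite('pics/c.png',np.hstack([a,b]))
E
```

```text
t 1.03 tcp [0.4066 0.2378 0.3447] F [ 1.28 -0.02  0.1 ] shift cm [ -7.98 -20.28  13.28] twist [-0.02  0.01 -0.07]
tip in tin mm [-109.5  186.9  162.7]
```

View pics/c.png

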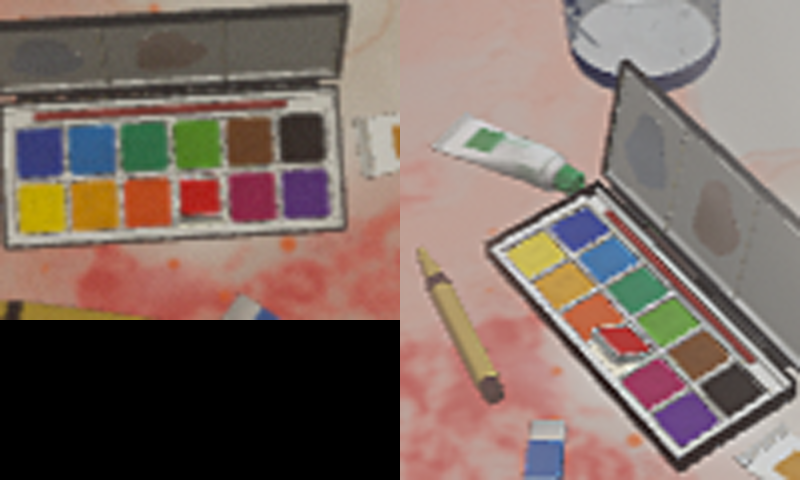

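The move was refused (every row needs all its fields). The picture shows only the unchanged tin, with the red pan at about (620,345), still tilted.

Request:
servo_tool(plan=[{"xyz": [-1.2, -3, 1], "twist": [0, 0, 0], "jaw": 1}, {"xyz": [-2.4, -6, 2], "twist": [0, 0, 0], "jaw": 1}, {"xyz": [-3.6, -9, 3], "twist": [0, 0, 0], "jaw": 1}, {"xyz": [-4.8, -12, 4.5], "twist": [0, 0, 0], "jaw": 1}, {"xyz": [-6, -15, 6], "twist": [0, 0, 0], "jaw": 1}, {"xyz": [-7, -18, 7.5], "twist": [0, 0, 0], "jaw": 1}, {"xyz": [-8, -20.3, 9], "twist": [0, 0, 0], "jaw": 1}, {"xyz": [-8, -20.3, 10], "twist": [0, 0, 0], "jaw": 1}, {"xyz": [-8, -20.3, 10.3], "twist": [0, 0, 0], "jaw": 1}, {"xyz": [-8, -20.3, 10.3], "twist": [0, 0, 0], "jaw": 1}])

```text
time_s: 1.97
tool_pos: [0.4954, 0.0435, 0.2408]
tool_rot: [180.0, -0.1, -177.1]
force: [0.1, -0.7, 0.5]
grip_width: 0.0003
grasp_force: 0.0
```

```bash
python3 - <<'E'
from h import *
import cv2
go([-30,-16,30]);where();print(env.get_obs()['grip_width'])
t=env.read_camera('top');s=env.read_camera('scene')
a=cv2.resize(t['img'][165:245,200:300,::-1],None,fx=4,fy=4,interpolation=cv2.INTER_CUBIC)
b=cv2.resize(s['img'][120:240,175:275,::-1],(400,480),interpolation=cv2.INTER_CUBIC)
a=np.vstack([a,np.zeros((160,400,3),np.uint8)])
cv2.imwrite('pics/d.png',np.hstack([a,b]))
E
```

```text
t 1.97 tcp [0.4954 0.0435 0.2408] F [ 0.08 -0.72  0.54] shift cm [-0.06 -0.45  2.88] twist [ 0.02 -0.14  0.1 ]
tip in tin mm [-30.9 -11.5  58.8]
0.0003082160601167932
```

View pics/d.png

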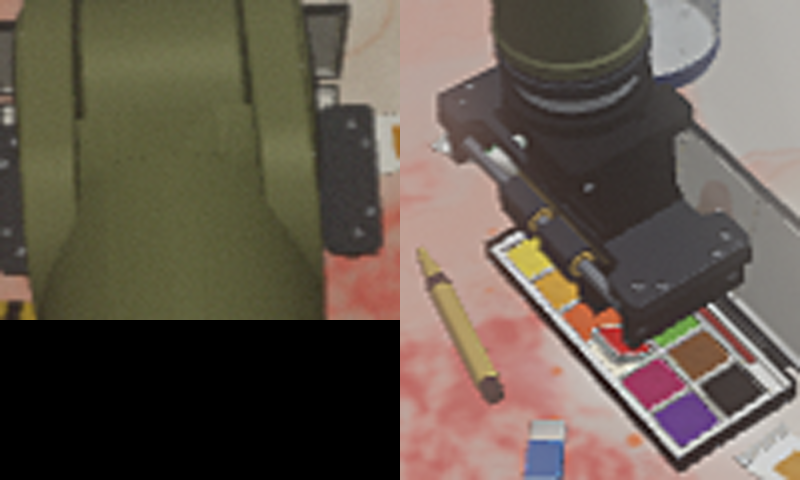

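Request:
servo_tool(plan=[{"xyz": [0, -0.25, 0.5], "twist": [0, 0, 0], "jaw": 1}, {"xyz": [0, -0.45, 1], "twist": [0, 0, 0], "jaw": 1}, {"xyz": [0, -0.45, 1.7], "twist": [0, 0, 0], "jaw": 1}, {"xyz": [0, -0.45, 2.3], "twist": [0, 0, 0], "jaw": 1}, {"xyz": [0, -0.45, 2.7], "twist": [0, 0, 0], "jaw": 1}, {"xyz": [0, -0.45, 2.7], "twist": [0, 0, 0], "jaw": 1}, {"xyz": [0, -0.45, 2.7], "twist": [0, 0, 0], "jaw": 1}])

```text
time_s: 2.65
tool_pos: [0.4961, 0.0379, 0.2144]
tool_rot: [-180.0, -0.0, -177.1]
force: [0.6, -0.7, -0.1]
grip_width: 0.0005
grasp_force: 0.0
```

```bash
python3 -c "
from h import *
go([-30,-16,10]);where()"
```

```text
t 2.65 tcp [0.4961 0.0379 0.2144] F [ 0.57 -0.73 -0.07] shift cm [-0.01  0.12  2.24] twist [-0.01 -0.04  0.05]
tip in tin mm [-30.2 -17.2  32.4]
```

Request:
servo_tool(plan=[{"xyz": [0, 0.1, 0.1], "twist": [0, 0, 0], "jaw": 1}, {"xyz": [0, 0.1, 0.2], "twist": [0, 0, 0], "jaw": 1}, {"xyz": [0, 0.1, 0.3], "twist": [0, 0, 0], "jaw": 1}, {"xyz": [0, 0.1, 0.4], "twist": [0, 0, 0], "jaw": 1}, {"xyz": [0, 0.1, 0.5], "twist": [0, 0, 0], "jaw": 1}, {"xyz": [0, 0.1, 0.6], "twist": [0, 0, 0], "jaw": 1}, {"xyz": [0, 0.1, 0.7], "twist": [0, 0, 0], "jaw": 1}, {"xyz": [0, 0.1, 0.8], "twist": [0, 0, 0], "jaw": 1}, {"xyz": [0, 0.1, 0.9], "twist": [0, 0, 0], "jaw": 1}, {"xyz": [0, 0.1, 1.0], "twist": [0, 0, 0], "jaw": 1}])

```text
time_s: 3.48
tool_pos: [0.4953, 0.0388, 0.2047]
tool_rot: [180.0, -0.2, -177.1]
force: [-4.9, 0.5, 6.2]
grip_width: 0.0007
grasp_force: 2.9
```

```bash
python3 -c "
from h import *
go([-30,-16,10]);where()"
```

```text
t 3.48 tcp [0.4953 0.0388 0.2047] F [-4.94  0.53  6.18] shift cm [-0.08  0.02  1.27] twist [ 0.01 -0.18  0.05]
tip in tin mm [-31.4 -16.2  22.7]
```

Request:
servo_tool(plan=[{"xyz": [0, 0, -0.3], "twist": [0, 0, 0], "jaw": 1}, {"xyz": [-0.2, 0, -0.3], "twist": [0, 0, 0], "jaw": 1}, {"xyz": [-0.35, 0, -0.3], "twist": [0, 0, 0], "jaw": 1}, {"xyz": [-0.35, 0, -0.3], "twist": [0, 0, 0], "jaw": 1}])

```text
time_s: 3.82
tool_pos: [0.5003, 0.0391, 0.208]
tool_rot: [180.0, 0.1, -177.1]
force: [-0.0, -0.8, -0.0]
grip_width: 0.0005
grasp_force: 0.0
```

```bash
python3 - <<'E'
from h import *
import cv2
go([-30,-16,10]);where()
s=env.read_camera('scene')['img'];cv2.imwrite('pics/s1.png',s[:,:,::-1])
g0=cv2.imread('pics/scene0.png',0).astype(np.float32);g=cv2.cvtColor(s,cv2.COLOR_RGB2GRAY).astype(np.float32)
for n,(x,y,w,h) in dict(FL=(194,178,20,20),FR=(232,212,28,28),marker=(178,180,20,40)).items():
    A=g0[y:y+h,x:x+w];B=g[y:y+h,x:x+w]
    print(n,cv2.phaseCorrelate(A-A.mean(),B-B.mean(),cv2.createHanningWindow((w,h),cv2.CV_32F)),abs(A-B).mean())
E
```

```text
t 3.82 tcp [0.5003 0.0391 0.208 ] F [-0.05 -0.78 -0.01] shift cm [0.42 0.02 1.59] twist [0.   0.07 0.05]
tip in tin mm [-25.6 -16.2  26. ]
FL ((0.6916166488214515, 8.10307251640624), 0.059758405387401584) 26.8875
FR ((0.15318193131107627, -0.06794400501263098), 0.9800128891732958) 9.132653
marker ((0.16617762468894703, 0.008867977495476964), 1.0092878499627114) 8.2
```

Request:
servo_tool(plan=[{"xyz": [0.05, 0, 0.15], "twist": [0, 0, 0], "jaw": 1}, {"xyz": [0.1, 0, 0.3], "twist": [0, 0, 0], "jaw": 1}, {"xyz": [0.15, 0, 0.4], "twist": [0, 0, 0], "jaw": 1}, {"xyz": [0.19, 0, 0.5], "twist": [0, 0, 0], "jaw": 1}, {"xyz": [0.23, 0, 0.6], "twist": [0, 0, 0], "jaw": 1}, {"xyz": [0.26, 0, 0.7], "twist": [0, 0, 0], "jaw": 1}, {"xyz": [0.29, 0, 0.8], "twist": [0, 0, 0], "jaw": 1}, {"xyz": [0.32, 0, 0.9], "twist": [0, 0, 0], "jaw": 1}, {"xyz": [0.34, 0, 1.0], "twist": [0, 0, 0], "jaw": 1}, {"xyz": [0.36, 0, 1.1], "twist": [0, 0, 0], "jaw": 1}])

```text
time_s: 4.7
tool_pos: [0.4964, 0.0389, 0.1968]
tool_rot: [180.0, 0.1, -177.1]
force: [1.5, -0.9, 2.9]
grip_width: 0.0003
grasp_force: 1.5
```

```bash
python3 -c "
from h import *
go([-30,-16,10]);where()"
```

```text
t 4.7 tcp [0.4964 0.0389 0.1968] F [ 1.49 -0.93  2.91] shift cm [0.02 0.02 0.48] twist [0.   0.06 0.05]
tip in tin mm [-29.6 -16.2  14.8]
```

Request:
servo_tool(plan=[{"xyz": [0.02, 0, 0.07], "twist": [0, 0, 0], "jaw": 1}, {"xyz": [0.03, 0, 0.14], "twist": [0, 0, 0], "jaw": 1}, {"xyz": [0.04, 0, 0.21], "twist": [0, 0, 0], "jaw": 1}, {"xyz": [0.05, 0, 0.28], "twist": [0, 0, 0], "jaw": 1}, {"xyz": [0.05, 0, 0.34], "twist": [0, 0, 0], "jaw": 1}, {"xyz": [0.05, 0, 0.4], "twist": [0, 0, 0], "jaw": 1}])

```text
time_s: 5.2
tool_pos: [0.4958, 0.0389, 0.193]
tool_rot: [180.0, 0.0, -177.1]
force: [1.0, -0.6, 9.2]
grip_width: 0.0007
grasp_force: 5.1
```

```bash
python3 -c "
from h import *
go([-30,-16,10]);where()"
```

```text
t 5.2 tcp [0.4958 0.0389 0.193 ] F [ 1.01 -0.56  9.21] shift cm [-0.04  0.02  0.1 ] twist [0.01 0.03 0.05]
tip in tin mm [-30.3 -16.2  11. ]
```

Request:
servo_tool(plan=[{"xyz": [0, 0, 0.02], "twist": [0, 0, 0], "jaw": 1}, {"xyz": [0, 0, 0.03], "twist": [0, 0, 0], "jaw": 1}, {"xyz": [0, 0, 0.03], "twist": [0, 0, 0], "jaw": 1}])

```text
time_s: 5.45
tool_pos: [0.4958, 0.0388, 0.193]
tool_rot: [180.0, 0.0, -177.1]
force: [0.9, 0.3, 8.1]
grip_width: 0.0003
grasp_force: 3.7
```

```bash
python3 -c "
from h import *
go([-30,-16,10]);where()"
```

```text
t 5.45 tcp [0.4958 0.0388 0.193 ] F [0.93 0.25 8.1 ] shift cm [-0.03  0.02  0.1 ] twist [0.02 0.02 0.04]
tip in tin mm [-30.3 -16.2  11. ]
```

Request:
servo_tool(plan=[{"xyz": [0, 0, 0.03], "twist": [0, 0, 0], "jaw": 1}, {"xyz": [0, 0, 0.06], "twist": [0, 0, 0], "jaw": 1}, {"xyz": [0, 0, 0.06], "twist": [0, 0, 0], "jaw": 1}])

```text
time_s: 5.7
tool_pos: [0.4958, 0.0388, 0.1929]
tool_rot: [180.0, 0.0, -177.1]
force: [-1.4, -0.5, 12.0]
grip_width: 0.0004
grasp_force: 6.0
```

```bash
python3 -c "
from h import *
go([-30,-16,10]);where()"
```

```text
t 5.7 tcp [0.4958 0.0388 0.1929] F [-1.42 -0.52 11.97] shift cm [-0.03  0.02  0.09] twist [0.03 0.01 0.04]
tip in tin mm [-30.3 -16.1  10.9]
```

Request:
servo_tool(plan=[{"xyz": [0, 0, -0.3], "twist": [0, 0, 0], "jaw": 1}, {"xyz": [0, 0, -1], "twist": [0, 0, 0], "jaw": 1}, {"xyz": [0, 0.5, -3.5], "twist": [0, 0, 0], "jaw": 1}, {"xyz": [0, 1, -7], "twist": [0, 0, 0], "jaw": 1}, {"xyz": [0, 1.6, -10.5], "twist": [0, 0, 0], "jaw": 1}, {"xyz": [-1.5, 1.6, -14], "twist": [0, 0, 0], "jaw": 1}, {"xyz": [-4.5, 1.6, -15], "twist": [0, 0, 0], "jaw": 1}, {"xyz": [-8, 1.6, -15], "twist": [0, 0, 0], "jaw": 1}, {"xyz": [-11.5, 1.6, -15], "twist": [0, 0, 0], "jaw": 1}, {"xyz": [-13, 1.6, -15], "twist": [0, 0, 0], "jaw": 1}])

```text
time_s: 6.53
tool_pos: [0.6269, 0.0619, 0.3413]
tool_rot: [-180.0, 0.0, -177.1]
force: [-2.0, 0.6, -0.2]
grip_width: 0.0004
grasp_force: 0.0
```

```bash
python3 - <<'E'
from h import *
import cv2
go([100,0,62]);where()
t=env.read_camera('top');s=env.read_camera('scene')
cv2.imwrite('pics/t2.png',t['img'][:,:,::-1])
a=cv2.resize(t['img'][165:245,200:300,::-1],None,fx=4,fy=4,interpolation=cv2.INTER_CUBIC)
b=cv2.resize(s['img'][120:240,175:275,::-1],(400,480),interpolation=cv2.INTER_CUBIC)
a=np.vstack([a,np.zeros((160,400,3),np.uint8)])
cv2.imwrite('pics/e.png',np.hstack([a,b]))
E
```

```text
t 6.53 tcp [0.6269 0.0619 0.3413] F [-1.96  0.59 -0.16] shift cm [ 0.17 -0.03  9.73] twist [-0.04  0.01  0.08]
tip in tin mm [101.7   0.2 159.3]
```

View pics/e.png

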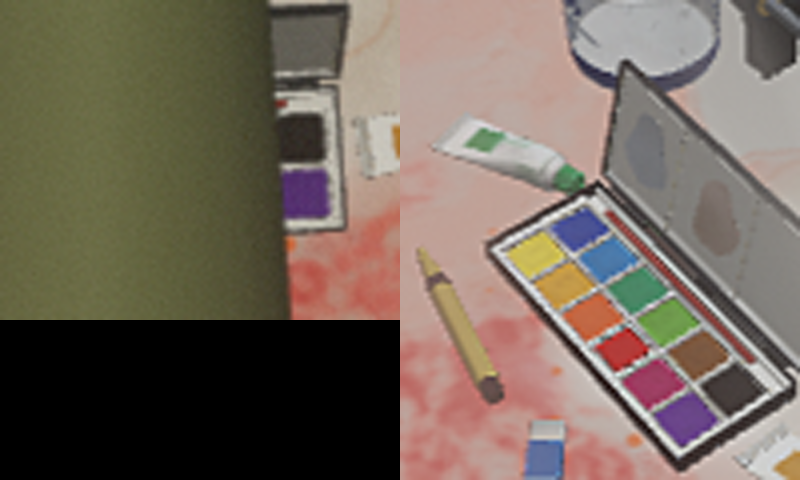

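The red pan sits flat (at about (622,348)) and the tin has not moved. Next I lower the fingers behind the lid.

Request:
servo_tool(plan=[{"xyz": [0, 0, 3], "twist": [0, 0, 0], "jaw": 1}, {"xyz": [0, 0, 6], "twist": [0, 0, 0], "jaw": 1}, {"xyz": [0, 0, 8.5], "twist": [0, 0, 0], "jaw": 1}, {"xyz": [0, 0, 9], "twist": [0, 0, 0], "jaw": 1}, {"xyz": [0.5, 0, 9], "twist": [0, 0, 0], "jaw": 1}, {"xyz": [1, 0, 9], "twist": [0, 0, 0], "jaw": 1}, {"xyz": [1.5, 0, 9], "twist": [0, 0, 0], "jaw": 1}, {"xyz": [2, 0, 9], "twist": [0, 0, 0], "jaw": 1}, {"xyz": [2.5, 0, 9], "twist": [0, 0, 0], "jaw": 1}, {"xyz": [3, 0, 9], "twist": [0, 0, 0], "jaw": 1}])

```text
time_s: 7.47
tool_pos: [0.5947, 0.0598, 0.2535]
tool_rot: [180.0, 0.2, -177.1]
force: [0.9, -0.5, 0.8]
grip_width: 0.0005
grasp_force: 0.6
```

```bash
python3 -c "
from h import *
go([40,0,70]);where()
# tip lower front corner follows lid r=80: centre x = face x + 9.5
for a in np.arange(1.6,0.05,-.15):
    q=lid(a,78,8,0);print(round(a,2),np.round([q[0]+9.5,q[2]],1))"
```

```text
t 7.47 tcp [0.5947 0.0598 0.2535] F [ 0.9  -0.47  0.79] shift cm [2.95 0.02 0.14] twist [0.04 0.18 0.05]
tip in tin mm [70.  -0.  71.5]
1.6 [64.8 93.7]
1.45 [53.  94.4]
1.3 [41.3 93.3]
1.15 [29.9 90.5]
1.0 [19.1 86. ]
0.85 [ 9.  79.9]
0.7 [-0.  72.4]
0.55 [-7.8 63.6]
0.4 [-14.2  53.7]
0.25 [-19.1  43. ]
0.1 [-22.3  31.7]
```

Request:
servo_tool(plan=[{"xyz": [0.7, 0, 0], "twist": [0, 0, 0], "jaw": 1}, {"xyz": [1.4, 0, 0], "twist": [0, 0, 0], "jaw": 1}, {"xyz": [2.1, 0, 0], "twist": [0, 0, 0], "jaw": 1}, {"xyz": [2.8, 0, 0], "twist": [0, 0, 0], "jaw": 1}, {"xyz": [3.5, 0, 0], "twist": [0, 0, 0], "jaw": 1}, {"xyz": [4.2, 0, 0], "twist": [0, 0, 0], "jaw": 1}, {"xyz": [4.9, 0, 0], "twist": [0, 0, 0], "jaw": 1}, {"xyz": [5.6, 0, 0], "twist": [0, 0, 0], "jaw": 1}, {"xyz": [6.3, 0, 0], "twist": [0, 0, 0], "jaw": 1}, {"xyz": [7, 0, 0], "twist": [0, 0, 0], "jaw": 1}])

```text
time_s: 8.3
tool_pos: [0.5238, 0.0562, 0.2517]
tool_rot: [-180.0, -0.0, -177.1]
force: [1.7, 0.3, 0.7]
grip_width: 0.0005
grasp_force: 0.4
```

```bash
python3 -c "
from h import *
go([-22,0,24]);where()"
```

```text
t 8.3 tcp [0.5238 0.0562 0.2517] F [1.73 0.27 0.66] shift cm [2.05 0.03 4.58] twist [-0.   -0.04  0.04]
tip in tin mm [-1.6 -0.3 69.7]
```

Request:
servo_tool(plan=[{"xyz": [0.35, 0, 0.35], "twist": [0, 0, 0], "jaw": 1}, {"xyz": [0.65, 0, 0.7], "twist": [0, 0, 0], "jaw": 1}, {"xyz": [1.0, 0, 1.15], "twist": [0, 0, 0], "jaw": 1}, {"xyz": [1.25, 0, 1.65], "twist": [0, 0, 0], "jaw": 1}, {"xyz": [1.55, 0, 2.15], "twist": [0, 0, 0], "jaw": 1}, {"xyz": [1.75, 0, 2.65], "twist": [0, 0, 0], "jaw": 1}, {"xyz": [1.9, 0, 3.15], "twist": [0, 0, 0], "jaw": 1}, {"xyz": [2.05, 0, 3.6], "twist": [0, 0, 0], "jaw": 1}, {"xyz": [2.1, 0, 3.9], "twist": [0, 0, 0], "jaw": 1}, {"xyz": [2.1, 0, 4.2], "twist": [0, 0, 0], "jaw": 1}])

```text
time_s: 9.13
tool_pos: [0.5035, 0.0552, 0.2093]
tool_rot: [-180.0, -0.1, -177.1]
force: [-0.6, 0.1, -0.6]
grip_width: 0.0004
grasp_force: 0.4
```

```bash
python3 -c "
from h import *
go([-22,0,24]);where()"
```

```text
t 9.13 tcp [0.5035 0.0552 0.2093] F [-0.57  0.1  -0.63] shift cm [0.01 0.02 0.33] twist [-0.   -0.05  0.04]
tip in tin mm [-22.   -0.2  27.3]
```

Tips are 27 mm up with little force. I press on down to the stop.

Request:
servo_tool(plan=[{"xyz": [0, 0, 0.05], "twist": [0, 0, 0], "jaw": 1}, {"xyz": [0, 0, 0.1], "twist": [0, 0, 0], "jaw": 1}, {"xyz": [0, 0, 0.15], "twist": [0, 0, 0], "jaw": 1}, {"xyz": [0, 0, 0.2], "twist": [0, 0, 0], "jaw": 1}, {"xyz": [0, 0, 0.25], "twist": [0, 0, 0], "jaw": 1}, {"xyz": [0, 0, 0.3], "twist": [0, 0, 0], "jaw": 1}])

```text
time_s: 9.63
tool_pos: [0.5039, 0.0552, 0.2072]
tool_rot: [180.0, 0.0, -177.1]
force: [-2.0, 0.2, 7.0]
grip_width: 0.0004
grasp_force: 3.3
```

```bash
python3 -c "
from h import *
go([-22,0,24]);where()"
```

```text
t 9.63 tcp [0.5039 0.0552 0.2072] F [-1.98  0.2   6.95] shift cm [0.05 0.02 0.12] twist [0.01 0.01 0.05]
tip in tin mm [-21.4  -0.2  25.2]
```

Request:
servo_tool(plan=[{"xyz": [0, 0, 0.05], "twist": [0, 0, 0], "jaw": 1}, {"xyz": [0, 0, 0.1], "twist": [0, 0, 0], "jaw": 1}, {"xyz": [0, 0, 0.12], "twist": [0, 0, 0], "jaw": 1}, {"xyz": [0, 0, 0.12], "twist": [0, 0, 0], "jaw": 1}])

```text
time_s: 9.97
tool_pos: [0.504, 0.0552, 0.2071]
tool_rot: [180.0, -0.0, -177.1]
force: [-4.9, -0.8, 12.1]
grip_width: 0.0012
grasp_force: 5.8
```

```bash
python3 -c "
from h import *
go([-22,0,24]);where()"
```

```text
t 9.97 tcp [0.504  0.0552 0.2071] F [-4.9  -0.79 12.07] shift cm [0.06 0.03 0.11] twist [ 0.03 -0.01  0.04]
tip in tin mm [-21.4  -0.2  25.1]
```

Request:
servo_tool(plan=[{"xyz": [0, 0, -0.3], "twist": [0, 0, 0], "jaw": 1}, {"xyz": [0, 0, -1], "twist": [0, 0, 0], "jaw": 1}, {"xyz": [0, 0, -4], "twist": [0, 0, 0], "jaw": 1}, {"xyz": [0, 0, -8], "twist": [0, 0, 0], "jaw": 1}, {"xyz": [0, 1, -12], "twist": [0, 0, 0], "jaw": 1}, {"xyz": [0, 5, -13], "twist": [0, 0, 0], "jaw": 1}, {"xyz": [0, 9, -13], "twist": [0, 0, 0], "jaw": 1}, {"xyz": [0, 13, -13], "twist": [0, 0, 0], "jaw": 1}, {"xyz": [0, 17, -13], "twist": [0, 0, 0], "jaw": 1}, {"xyz": [0, 20, -13], "twist": [0, 0, 0], "jaw": 1}])

```text
time_s: 10.8
tool_pos: [0.4927, 0.2588, 0.3363]
tool_rot: [179.9, 0.1, -176.9]
force: [0.8, 0.1, 0.5]
grip_width: 0.0004
grasp_force: 0.0
```

```bash
python3 - <<'E'
from h import *
import cv2
go([-22,0,24]);where()
t=env.read_camera('top');s=env.read_camera('scene');p=np.load('p.npy')
g0=cv2.imread('pics/top0.png',0).astype(np.float32);g=cv2.cvtColor(t['img'],cv2.COLOR_RGB2GRAY).astype(np.float32)
A,B=[im[:,:,::-1].copy() for im in(t['img'],s['img'])]
a=cv2.resize(A[155:255,190:310],(480,400),interpolation=cv2.INTER_CUBIC)
b=cv2.resize(B[140:260,180:260],(320,480),interpolation=cv2.INTER_CUBIC)
q=T(p,[lid(0,91,h,y) for y in(104,-104) for h in (0,8)])
print(((proj(t,q)-[190,155])*4).round(),((proj(s,q)-[180,140])*4).round()+[480,0])
a=np.vstack([a,np.zeros((80,480,3),np.uint8)])
cv2.imwrite('pics/f.png',np.hstack([a,b]))
E
```

```text
t 10.8 tcp [0.4927 0.2588 0.3363] F [0.8  0.11 0.49] shift cm [  0.03 -20.38  12.99] twist [0.12 0.05 0.21]
tip in tin mm [-22.4 203.9 154.3]
[[ 37. 288.]
 [ 35. 287.]
 [388. 268.]
 [389. 267.]] [[541. 160.]
 [539. 152.]
 [737. 379.]
 [737. 372.]]
```

View pics/f.png

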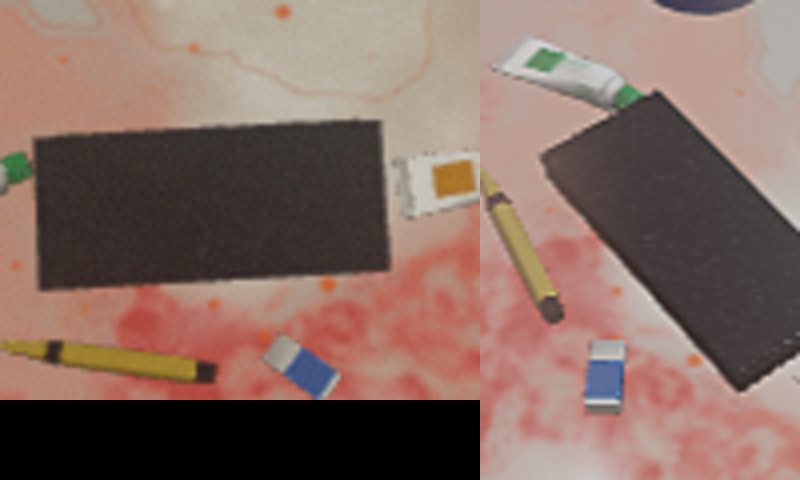

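The lid is shut: its front corners at (40,290) and (390,270) match the shut prediction to about a pixel. The neighbouring things are where they were.

```bash
python3 -c "
from cell import env
print(env.sign_off())"
```

```text
the job is handed in; nothing more can be done
None
```

The job is handed in: the red pan was pressed flat with about 12 N at most, then the lid was swung over and pushed fully shut; the tin did not visibly move, nothing near it was disturbed, and the hand is clear.

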